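# Height check of computer trays under a gauge bar

## Robot

A 6-joint arm with a two-finger parallel gripper is mounted at the origin on the work surface. World frame = base frame: x ahead of the robot, y to its left, z up, the work surface at z = 0. Lengths are in mm, angles in rad, forces in N, time in s.
With the tool pointing down it reaches from about 325 to 900 mm from the base axis. Payload 6.1 kg.
Tool frame: the origin (TCP) lies midway between the tips of the shut fingers; the grasp point (between the pads) lies 19 mm behind it; z points along the fingers, y is the direction in which the jaws open and shut (so a half turn about z gives the same grasp; the last joint's range is limited). The gripper opens to 85 mm and grips with 20 to 120 N. Pads are 22 mm wide; open, the fingers measure 114 mm over their backs; the gripper's body (76 mm by 85 mm) begins 54 mm behind the grasp point. The pads swing forward as they close: fully open they stand 13 mm farther back than shut.
Start: joints at [0.999, 0.22, 1.526, -0, 1.395, -0.126], TCP at [269.485, 563.909, 231.3] pointing down, gripper open.
Joint ranges: [-2.98, 2.98], [-0.91, 2.08], [0.09, 2.57], [-1.24, 4.39], [0.2, 2.65], [-2.68, 2.68]. Speed limits (rad/s): [2.57, 2.57, 3.01, 3.14, 3.14, 3.14].

## Interface

Orientations are given as a unit quaternion [w, x, y, z].
In Python, from plant import sensors, get_image, camera_params, r, find_in, masks_of gives the robot as it stands. The module is installed in compiled form; this text tells all that it offers.
- The arm moves only by the tool jog_arm, never from a script. Its argument "increments" is a list of rows, each an object of numbers: "ax", "ay", "az": the turn, a rotation vector about the tool's x, y, z normalised to -1 to 1, where 1 is 360 degrees; "dx", "dy", "dz": the shift along the tool's x, y, z normalised to -1 to 1, where 1 is 0.15 m; "grip": the opening, from -1 (shut) to 1 (fully open). In form: [{"ax": .., "ay": .., "az": .., "dx": .., "dy": .., "dz": .., "grip": ..}, ...]. A call has 1 to 5 rows; each row is the pose to reach, as a shift and turn from the pose commanded when the call began, along the tool's axes at that moment, turning the shorter way round; what a row does not reach only later rows make up. A row lasts 1/12 s, in which the tool goes at most 41.7 mm and 7.16 degrees, less where a joint would pass 70% of its speed; a pose out of reach is approached as far as the arm can. A call with a number of a shift or a turn outside -1 to 1 is refused whole. A call with a gripper value outside its range is refused whole. The fingers move at their own pace and stop on an object; "force" is the grip in N (left out, the last holds). Time passes only in rows, so rows that repeat a pose let the fingers close. It gives the time, the measured TCP pose, the force and the opening at its end, in the units of the state.
- sensors.get_state(): the state, without advancing time (a new reading comes with each control period).
- get_image(name): name is "side" or "top" or "wrist"; returns the picture (384x512x3 uint8, red, green, blue); there is no depth.
- camera_params(name): a dict with "vertical_fov" (degrees; the focal length in pixels is half the picture's height over the tangent of half this angle, whatever the lens; pixels are square), "cx", "cy" (the principal point, pixels), "dist" ([k1, k2, p1, p2, k3] as OpenCV has them; the pictures are not rectified), "R" (3x3) and "t" (3): a world point X has camera coordinates R X + t. Camera axes: x right, y down, z forward; pixel columns grow to the right and rows downward; lengths in mm; the calibration is good to about 2 mm. A picture is of the moment at which its call begins: read the wrist's pose just before it. camera_params takes no time and is no camera call; for the wrist camera it gives the pose at the moment of the call.
- r.job_done(): hands the job in, once; it reports no verdict.
Trained networks look in the newest picture that a camera, given by its name, has taken for a name from the list of things; names that differ only in an ending like _2 or _b are one class to them, and where a whole thing is asked for, a point or a joint stands for the part that bears it (a point fixed in the world has none). Each returns a list of dicts, best first, with "p" (0 to 1); they miss things now and then, are a little off and sometimes report something else, mostly with a low value. They report only what shows in the picture. A call takes as long as a camera call. They do not tell look-alikes from the thing itself.
- find_in(camera, query): "box" ([centre column, centre row, width, height] as shares, 0 to 1, of the picture: columns of its width, rows of its height, round what is visible of it).
- masks_of(camera, query): "region" (384x512 bool, what is visible of it) and "box" ([centre column, centre row, width, height] as shares, 0 to 1, of the picture: columns of its width, rows of its height, round what is visible of it).
The state is a dict: "t": time; "joint_positions": joint angles; "joint_velocities": joint speeds; "joint_torque": joint torques, N m; "tool_pos": TCP position; "eef_rot": TCP orientation; "force": force on the tool from outside, world axes, zero at the start; "wrist_torque": the same for the moment, N m; "opening": opening from 0.0 (shut) to 1.0 (fully open).
Only numpy, scipy, OpenCV 4.12 (cv2) and the standard library are available. Lean on these libraries where they do the work, as an engineer would, in place of code of your own. Each camera call takes 0.05 s, during which the arm holds its last target.

## Task

Before the covers go on, check both computer trays in the height gauge: push each one along its lane, towards and under the bridge bar, as far as it will go. A tray whose heatsink clears the bar goes right up to the end stop; one whose heatsink catches must not be forced but is left standing flat with its heatsink up against the bar. Leave the other things on the bench where they are.

Things in the scene. Friction and masses are not known exactly. Their poses are not given: they have to be found in the camera images.
- gauge: fixed height gauge: aluminium plate 300 mm wide (x), y -215 to +110 mm, 12 mm thick. Origin: at bench level below the middle of the bar; z up; trays are pushed towards +y. Steel rails along y, 10 mm wide, 8 mm above the plate, at x = -136, 0, +136 mm bound two lanes 126 mm wide, centred on x = -68 and +68 mm, one tray in each, open at the -y end
- height_bar: the fixed steel bridge bar over both lanes: 306 mm long (gauge x), 12 mm thick (gauge y -6 to +6 mm), 18 mm high. Origin: centre of its underside, 34 mm above the plate's top and 46 mm above the bench. Its top is 64 mm, the screw heads at its ends 68 mm above the bench. Dark riser blocks carry it at gauge x = +-142 mm
- end_stop (a point): middle of the near face of the steel end stop, at the plate's top (12 mm above the bench), at gauge y = +100 mm; the stop crosses both lanes and rises 16 mm above the plate
- tray_a: one of two like computer trays, steel, 120 mm wide (x), 150 long (y), 0.5-0.9 kg, flat in a gauge lane. Origin: centre of underside; y along the lane to the bar. Front edge y=+75, 10 mm high. Finned heatsink 80 wide, y -5 to +65; its top is 30 mm above the underside if seated, 38 on the one tray (to be found) where it is not. Slides at 2-8 N; caught by the bar, its origin is at gauge y=-71, at the end stop +25
- tray_b: one of two like computer trays, steel, 120 mm wide (x), 150 long (y), 0.5-0.9 kg, flat in a gauge lane. Origin: centre of underside; y along the lane to the bar. Front edge y=+75, 10 mm high. Finned heatsink 80 wide, y -5 to +65; its top is 30 mm above the underside if seated, 38 on the one tray (to be found) where it is not. Slides at 2-8 N; caught by the bar, its origin is at gauge y=-71, at the end stop +25
- rear_a (a point): middle of tray_a's rear end (tray y = -75 mm), 12 mm above its underside: a flat upright connector panel 120 mm wide and 24 mm high, where it can be pushed; nothing in the tray's rear half is higher
- rear_b (a point): middle of tray_b's rear end (tray y = -75 mm), 12 mm above its underside: a flat upright connector panel 120 mm wide and 24 mm high, where it can be pushed; nothing in the tray's rear half is higher
- screwdriver: bystander: screwdriver 190 mm long lying beyond the gauge; origin at its underside
- screw_bin: bystander: open blue plastic parts bin 100 x 140 x 55 mm, right of the gauge; origin: centre of its underside
- spare_heatsink: bystander: spare finned heatsink 80 x 70 x 26 mm, left of the gauge; origin: centre of its underside
- duster_can: bystander: white spray can 64 mm across and 190 mm high, standing left of the gauge; origin: centre of its underside
There are look-alikes about, which are no part of the job. What is shaped like the tray_b but turquoise is not meant.

How it is judged:
By the outcome, as a careful person would: the job done as asked, in the order asked, and still so for the second after the job is handed in, with the robot touching nothing.
It also fails if it takes over 42 s, if anything falls off the work surface, if the arm or the gripper's body presses on something with over 40 N, if the wrist force passes 120 N, or if a joint passes its speed limit or range.

## Working session

There is one attempt and no reset: what is moved stays moved. The work goes in short steps, Python scripts to look and compute and a tool call to move; the robot and the scene stay as the last step left them, time stands still between calls to the robot, and variables do not carry over. Pictures are saved under pics/ and viewed, and the job is handed in when it is done.

Besides the shell and the picture viewer there is one more tool, called after "Emit:" by a JSON object that holds its "api" and its "payload". jog_arm: Moves the arm, as the interface text tells. Scaled input: -1 to 1 covers 0.15 m each way for a shift and 360 degrees each way for a turn. Its arguments: {"type":"object","properties":{"increments":{"type":"array","items":{"type":"object","properties":{"ax":{"type":"number","minimum":-1,"maximum":1},"ay":{"type":"number","minimum":-1,"maximum":1},"az":{"type":"number","minimum":-1,"maximum":1},"dx":{"type":"number","minimum":-1,"maximum":1},"dy":{"type":"number","minimum":-1,"maximum":1},"dz":{"type":"number","minimum":-1,"maximum":1},"grip":{"type":"number"}}}},"force":{"type":"number"}},"required":["increments"]}

```bash
mkdir -p pics; ls
python3 - <<'E'
from plant import sensors,get_image,camera_params
import cv2,json
print(sensors.get_state())
for n in("side","top","wrist"):
    p=camera_params(n);print(n,p)
    cv2.imwrite(f"pics/{n}0.png",get_image(n)[:,:,::-1])
E
```

```text
pics
{'t': 0.0, 'joint_positions': array([ 9.98894965e-01,  2.21209733e-01,  1.52761037e+00, -1.97845465e-05,
        1.39469036e+00, -1.26110457e-01]), 'joint_velocities': array([ 0.00079589,  0.00027276,  0.00040296, -0.00028883, -0.00010614,
       -0.0025972 ]), 'joint_torque': array([-1.11144844e-03, -4.96896029e+01, -3.89397204e+01, -3.31284491e-04,
        1.12248387e-02,  3.43718773e-05]), 'tool_pos': array([269.16993584, 563.40245164, 230.2097863 ]), 'eef_rot': array([-3.18759840e-04,  2.21052568e-01,  9.75261423e-01, -9.04424374e-04]), 'force': array([0.581069  , 0.23041065, 0.53492529]), 'wrist_torque': array([0.02531221, 0.03022981, 0.01866225]), 'opening': 1.0011672420880873}
side {'vertical_fov': 55.999374959841305, 'cx': 255.11561913702892, 'cy': 189.6116024643704, 'dist': array([0.01149092, 0.        , 0.        , 0.        , 0.        ]), 'R': array([[ 0.8409121 , -0.54100496, -0.01343399],
       [-0.27238653, -0.4016734 , -0.87433635],
       [ 0.46762423,  0.73889925, -0.48513449]]), 't': array([-531.56335829,  225.45983084,  685.48942476])}
top {'vertical_fov': 52.33767651734938, 'cx': 254.16219908704554, 'cy': 203.51174713740676, 'dist': array([-0.10267552,  0.        ,  0.        ,  0.        ,  0.        ]), 'R': array([[-0.00541747, -0.99942949, -0.03333686],
       [-0.99791435,  0.00754767, -0.06410909],
       [ 0.06432413,  0.03292002, -0.99738592]]), 't': array([  12.88293677,  642.21207845, 1199.84529929])}
wrist {'vertical_fov': 61.38337007444957, 'cx': 249.7201341434744, 'cy': 190.65618808920698, 'dist': array([-0.04525444,  0.        ,  0.        ,  0.        ,  0.        ]), 'R': array([[ 0.43168756,  0.90202014, -0.00234857],
       [ 0.86705606, -0.41423378,  0.2768107 ],
       [ 0.24871597, -0.12153208, -0.9609216 ]]), 't': array([-623.86896053,  -35.36640341,  379.40668101])}
```

View pics/side0.png

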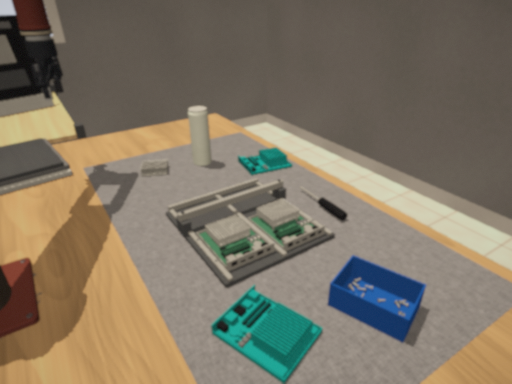

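View pics/top0.png

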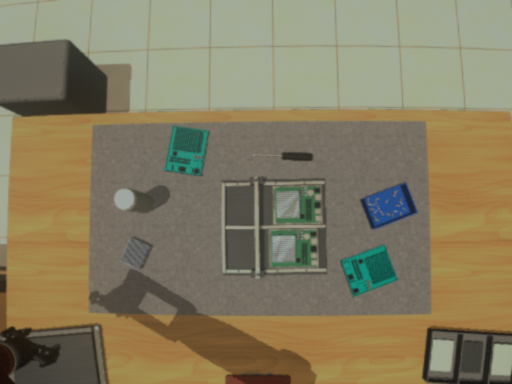

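View pics/wrist0.png

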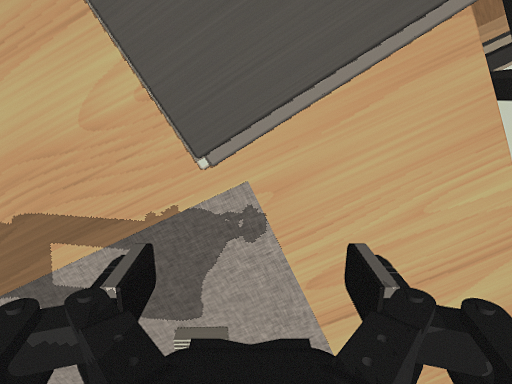

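The side picture shows the gauge at about (250,230), with two grey-heatsink trays in its lanes. There are turquoise look-alikes at (265,160) and (268,335). In the top picture the bar is at column ~257, the trays are at (290,204) and (290,249), and +y (push direction) points left.

```bash
cat > h.py <<'E'
import numpy as np,cv2
from plant import *
def K(p):
    f=192/np.tan(np.radians(p["vertical_fov"])/2)
    return np.array([[f,0,p["cx"]],[0,f,p["cy"]],[0,0,1]])
def proj(p,X):
    return cv2.projectPoints(np.float64(X).reshape(-1,1,3),cv2.Rodrigues(np.array(p["R"]))[0],np.float64(p["t"]),K(p),np.float64(p["dist"]))[0].reshape(-1,2)
def back(p,uv,z):
    n=cv2.undistortPoints(np.float64(uv).reshape(-1,1,2),K(p),np.float64(p["dist"])).reshape(-1,2)
    R=np.array(p["R"]);C=-R.T@p["t"]
    d=np.c_[n,np.ones(len(n))]@R
    return C+d*((z-C[2])/d[:,2])[:,None]
def crop(im,x0,y0,x1,y1,s,name):
    cv2.imwrite(name,cv2.resize(im[y0:y1,x0:x1,::-1],None,fx=s,fy=s,interpolation=cv2.INTER_CUBIC))
E
python3 - <<'E'
from h import *
for cam in("top","side"):
    im=get_image(cam)
    crop(im,*((210,170,340,285,6) if cam=="top" else (155,170,345,290,4)),f"pics/{cam}1.png")
    for q in("gauge","height_bar","tray_a","rear_a"):
        for d in find_in(cam,q): print(cam,q,d["p"],np.round(np.array(d["box"])*[512,384,512,384],1))
E
```

```text
top gauge 0.6 [273.2 228.1 109.2  99.9]
top height_bar 0.91 [257.3 226.9   6.2 100.8]
top tray_a 0.96 [185.8 149.6  41.2  45.5]
top tray_a 0.92 [299.4 204.3  50.2  39.4]
top tray_a 0.84 [368.9 270.5  58.2  52.1]
top rear_a 0.89 [368.2 271.7  56.6  50.6]
top rear_a 0.85 [186.5 150.7  45.8  51.6]
top rear_a 0.67 [291.6 247.1  52.9  38.5]
top rear_a 0.62 [296.3 206.1  53.7  37.3]
side gauge 0.92 [252.5 232.9 170.3 105.7]
side height_bar 0.68 [230.6 200.3 110.   45.5]
side tray_a 0.93 [268.3 333.5 110.9  96.3]
side tray_a 0.91 [288.5 224.8  75.   52. ]
side tray_a 0.89 [264.6 161.6  55.3  26.6]
side tray_a 0.8 [238.2 243.   75.   57.5]
side tray_a 0.61 [324.1 203.9  45.9  34.2]
side rear_a 0.97 [265.8 334.7 109.9  98.6]
side rear_a 0.96 [286.5 223.5  81.4  49.8]
side rear_a 0.78 [267.2 160.1  57.7  25.6]
side rear_a 0.63 [233.9 243.5  77.1  53.2]
```

View pics/top1.png

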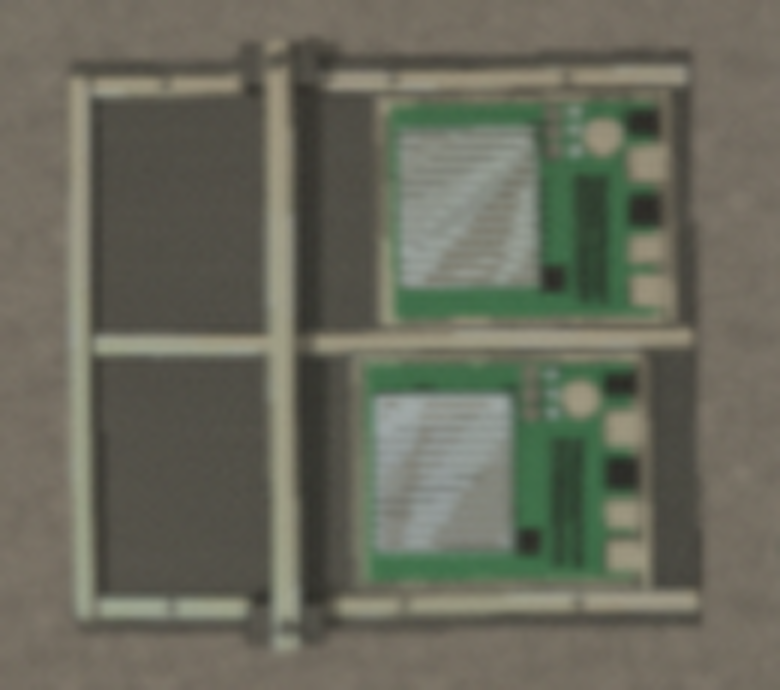

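View pics/side1.png

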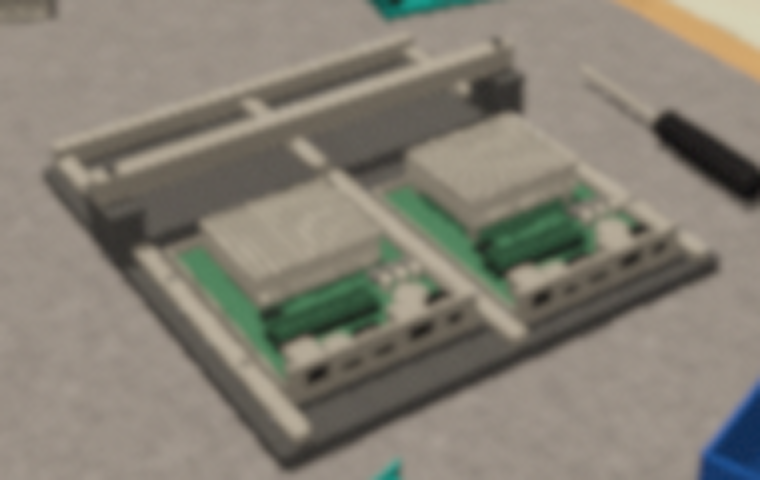

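The crops show two green trays with grey heatsinks, each in a lane. The connector panels face right in the top view (world -y). Next I fit the gauge pose from plate corners, rails and bar in both views.

```bash
cat > pose.py <<'E'
from h import *
from scipy.optimize import least_squares
P={c:camera_params(c) for c in("top","side")}
T=lambda u,v:(u/6+210,v/6+170)
S=lambda u,v:(u/4+155,v/4+170)
obs=[("top",T(690,66),(141-5,-215,20)),("top",T(691,336),(0,-215,20)),("top",T(698,602),(-136,-215,20)),
("top",T(276,43),(153,0,64)),("top",T(286,648),(-153,0,64)),
("top",T(690,55),(150,-215,12)),("top",T(700,625),(-150,-215,12)),
("side",S(290,467),(-150,-215,0)),("side",S(718,265),(150,-215,6)),("side",S(305,433),(-136,-215,20)),("side",S(518,333),(0,-215,20)),("side",S(710,252),(136,-215,20))]
obs[0]=("top",T(690,74),(136,-215,20))
def g2w(g,X):
    c,s=np.cos(g[2]),np.sin(g[2]);X=np.atleast_2d(X)
    return np.c_[g[0]+c*X[:,0]-s*X[:,1],g[1]+s*X[:,0]+c*X[:,1],X[:,2]]
def res(g): return np.concatenate([(proj(P[c],g2w(g,X))-uv).ravel() for c,uv,X in obs])
E
python3 - <<'E'
from pose import *
r_=least_squares(res,[560,0,0],loss="soft_l1");g=r_.x
print(g,np.degrees(g[2]));print(np.round(res(g).reshape(-1,2),1))
# tray rear panel top edges (tray top z=12+24)
for n,uv in (("far",[T(672,95),T(676,322)]),("near",[T(646,355),T(650,585)])):
    w=back(P["top"],uv,36);c,s=np.cos(g[2]),np.sin(g[2]);d=w-[g[0],g[1],0]
    print(n,w.round(1),np.c_[c*d[:,0]+s*d[:,1],-s*d[:,0]+c*d[:,1]].round(1))
# heatsink top in side: project predicted boxes for both heights given tray y
E
```

```text
[5.69455703e+02 1.34493248e-01 8.04787627e-03] 0.46110934435239476
[[ 0.1 -0. ]
 [ 1.  -0.2]
 [ 0.8 -0.6]
 [-0.  -1. ]
 [-0.3  0. ]
 [-0.4 -1. ]
 [ 0.1 -0.1]
 [-2.6  1.6]
 [ 0.4 -0.7]
 [-0.8 -0.2]
 [ 0.4  0.3]
 [-1.4 -0.3]]
far [[ 694.4 -201.6   36. ]
 [ 577.8 -201.7   36. ]] [[ 123.3 -202.7]
 [   6.7 -201.9]]
near [[ 561.  -186.1   36. ]
 [ 444.  -186.8   36. ]] [[  -9.9 -186.2]
 [-126.9 -185.9]]
```

Gauge origin is about (569.5, 0), yaw 0.5°. Rear panels are at gauge y≈-202 (far lane) and -186 (near lane). Next, which heatsink stands high.

Run:
```python
from pose import *
g=np.array([569.5,0.1,0.008])
for cam,s,o in(("top",6,(210,170)),("side",4,(155,170))):
    src=cv2.imread(f"pics/{cam}1.png")
    for h,col in((30,(0,0,255)),(38,(255,0,0))):
        for lx,oy in((65,-127.5),(-68.4,-111)):
            q=[(lx+dx,oy+dy,12+h) for dx,dy in((-40,-5),(40,-5),(40,65),(-40,65))]
            uv=(proj(P[cam],g2w(g,q))-o)*s
            cv2.polylines(src,[np.round(uv*8).astype(int)],True,col,1,cv2.LINE_AA,3)
            q=[(lx+dx,oy+dy,z) for dx,dy,z in((-60,-75,12),(60,-75,12),(60,-75,36),(-60,-75,36))]
            uv=(proj(P[cam],g2w(g,q))-o)*s
            cv2.polylines(src,[np.round(uv*8).astype(int)],True,(0,255,255),1,cv2.LINE_AA,3)
    cv2.imwrite(f"pics/{cam}2.png",src)
```

```text
(no output)
```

View pics/side2.png

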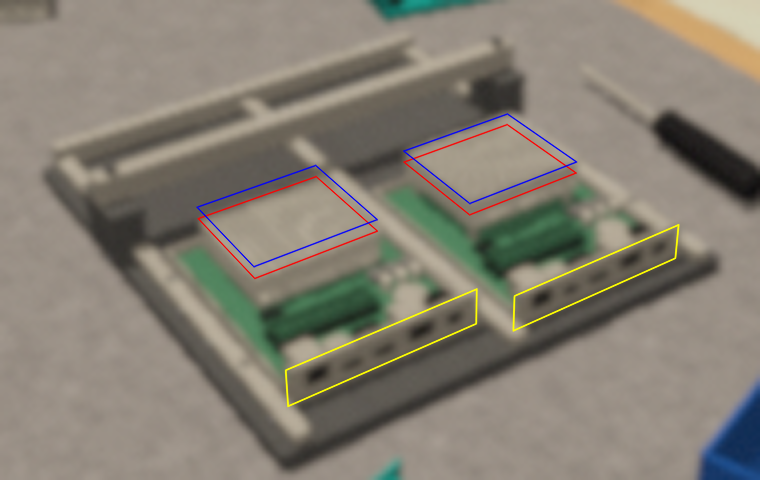

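View pics/top2.png

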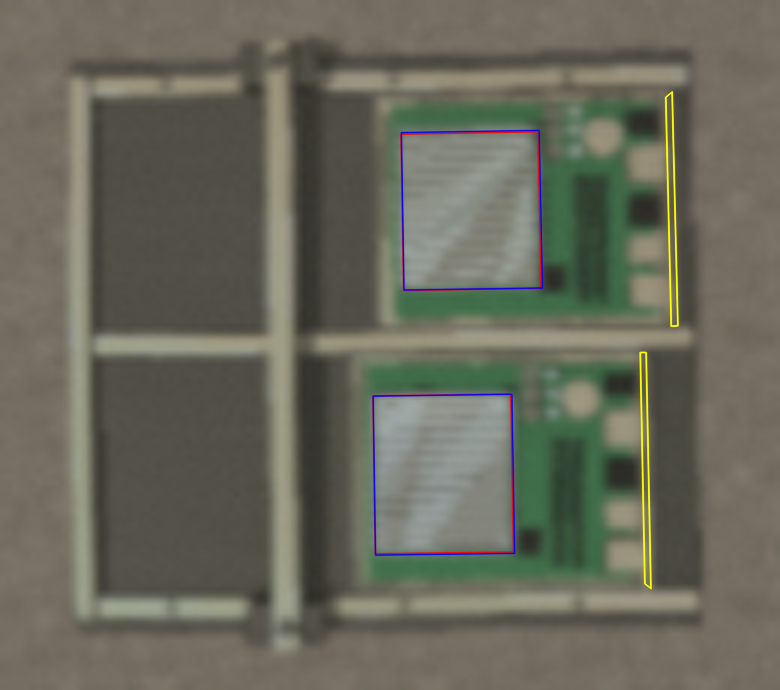

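Against the side overlay, the far-lane heatsink matches the 38 mm outline (blue) and the near-lane one matches 30 mm (red). I expect the near tray to pass and the far tray to catch. Moving over now with the fingers shut.

Emit:
{"api": "jog_arm", "payload": {"increments": [{"dx": -0.85,"dy": -0.98,"az": 0.098,"grip": -1},{"dx": -0.85,"dy": -0.98,"az": 0.098,"grip": -1},{"dx": -0.85,"dy": -0.98,"az": 0.098,"grip": -1},{"dx": -0.85,"dy": -0.98,"az": 0.098,"grip": -1},{"dx": -0.85,"dy": -0.98,"az": 0.098,"grip": -1}]}}

```text
validation failed for argument at $.in...
```

```bash
cat > inc.py <<'E'
import sys
from h import *
from scipy.spatial.transform import Rotation as Ro
def inc(target,yaw=90.46):
    s=sensors.get_state();q=s["eef_rot"];Rt=Ro.from_quat([q[1],q[2],q[3],q[0]])
    y=np.radians(yaw);M=np.array([[np.cos(y),np.sin(y),0],[np.sin(y),-np.cos(y),0],[0,0,-1]])
    d=Rt.inv().apply(np.array(target)-s["tool_pos"])/150
    rv=np.degrees((Rt.inv()*Ro.from_matrix(M)).as_rotvec())/360
    print("t",round(s["t"],2),"pos",s["tool_pos"].round(1),"F",s["force"].round(1),"op",round(s["opening"],2));print("d",d.round(3),"a",rv.round(4))
if __name__=="__main__": inc([float(v) for v in sys.argv[1:4]])
E
python3 inc.py 503 -250 200
```

```text
t 0.65 pos [269.5 563.9 231.3] F [ 0.1 -0.1  0. ] op 1.0
d [-3.744 -4.225  0.209] a [-0.     -0.      0.1778]
```

Emit:
{"api": "jog_arm", "payload": {"increments": [{"ax": 0,"ay": 0,"az": 0.098,"dx": -0.85,"dy": -0.98,"dz": 0,"grip": -1},{"ax": 0,"ay": 0,"az": 0.098,"dx": -0.85,"dy": -0.98,"dz": 0,"grip": -1},{"ax": 0,"ay": 0,"az": 0.098,"dx": -0.85,"dy": -0.98,"dz": 0,"grip": -1},{"ax": 0,"ay": 0,"az": 0.098,"dx": -0.85,"dy": -0.98,"dz": 0,"grip": -1},{"ax": 0,"ay": 0,"az": 0.098,"dx": -0.85,"dy": -0.98,"dz": 0,"grip": -1}], "force": 40}}

```text
t: 1.07
tool_pos: [321.4, 373.5, 231.1]
eef_rot: [0.0, 0.509, 0.861, -0.0]
force: [-0.0, -0.4, -0.1]
opening: 0.301
```

```bash
python3 inc.py 503 -250 200
```

```text
t 1.07 pos [321.4 373.5 231.1] F [-0.  -0.4 -0.1] op 0.3
d [-4.225 -0.941  0.212] a [-0.      0.0002  0.0787]
```

Emit:
{"api": "jog_arm", "payload": {"increments": [{"ax": 0,"ay": 0,"az": 0.0787,"dx": -1,"dy": -0.2,"dz": 0,"grip": -1},{"ax": 0,"ay": 0,"az": 0.0787,"dx": -1,"dy": -0.2,"dz": 0,"grip": -1},{"ax": 0,"ay": 0,"az": 0.0787,"dx": -1,"dy": -0.2,"dz": 0,"grip": -1},{"ax": 0,"ay": 0,"az": 0.0787,"dx": -1,"dy": -0.2,"dz": 0,"grip": -1}]}}

```text
t: 1.4
tool_pos: [368.6, 227.9, 231.6]
eef_rot: [0.001, 0.704, 0.71, 0.0]
force: [0.2, -0.2, -0.1]
opening: 0.001
```

```bash
python3 inc.py 503 -250 200
```

```text
t 1.4 pos [368.6 227.9 231.6] F [ 0.2 -0.2 -0.1] op 0.0
d [-3.193  0.871  0.214] a [ 0.0002  0.0001 -0.    ]
```

Emit:
{"api": "jog_arm", "payload": {"increments": [{"dx": -1,"dy": 0.3,"dz": 0},{"dx": -1,"dy": 0.3,"dz": 0},{"dx": -1,"dy": 0.3,"dz": 0},{"dx": -1,"dy": 0.3,"dz": 0}]}}

```text
validation failed for argument at $.in...
```

Emit:
{"api": "jog_arm", "payload": {"increments": [{"dx": -1,"dy": 0.3,"dz": 0},{"dx": -1,"dy": 0.3,"dz": 0},{"dx": -1,"dy": 0.3,"dz": 0},{"dx": -1,"dy": 0.3,"dz": 0}]}}

```text
validation failed for argument at $.in...
```

Run:
```python
from h import *
from inc import inc
inc([503,-235,120])
p=camera_params("wrist");im=get_image("wrist");cv2.imwrite("pics/w1.png",im[:,:,::-1])
np.savez("w1.npz",**{k:np.array(v) for k,v in p.items()})
```

```text
t 1.4 pos [368.6 227.9 231.6] F [ 0.2 -0.2 -0.1] op 0.0
d [-3.093  0.871  0.747] a [ 0.0002  0.0001 -0.    ]
```

View pics/w1.png

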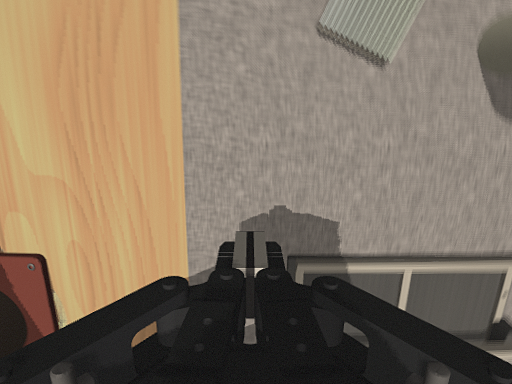

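Every row needs all its keys. The wrist picture shows the gauge's stop end at lower right and the spare heatsink at the top. I carry on with the move.

Emit:
{"api": "jog_arm", "payload": {"increments": [{"ax": 0,"ay": 0,"az": 0,"dx": -1,"dy": 0.3,"dz": 0,"grip": -1},{"ax": 0,"ay": 0,"az": 0,"dx": -1,"dy": 0.3,"dz": 0,"grip": -1},{"ax": 0,"ay": 0,"az": 0,"dx": -1,"dy": 0.3,"dz": 0,"grip": -1},{"ax": 0,"ay": 0,"az": 0,"dx": -1,"dy": 0.3,"dz": 0,"grip": -1}]}}

```text
t: 1.78
tool_pos: [415.8, 79.0, 231.8]
eef_rot: [0.001, 0.702, 0.712, 0.0]
force: [0.8, 0.2, -0.3]
opening: 0.001
```

Emit:
{"api": "jog_arm", "payload": {"increments": [{"ax": 0,"ay": 0,"az": 0,"dx": -1,"dy": 0.3,"dz": 0,"grip": -1},{"ax": 0,"ay": 0,"az": 0,"dx": -1,"dy": 0.3,"dz": 0,"grip": -1},{"ax": 0,"ay": 0,"az": 0,"dx": -1,"dy": 0.3,"dz": 0,"grip": -1},{"ax": 0,"ay": 0,"az": 0,"dx": -1,"dy": 0.3,"dz": 0,"grip": -1}]}}

```text
t: 2.12
tool_pos: [463.1, -71.0, 231.7]
eef_rot: [0.001, 0.702, 0.712, 0.0]
force: [-0.0, 0.9, 0.1]
opening: -0.001
```

Emit:
{"api": "jog_arm", "payload": {"increments": [{"ax": 0,"ay": 0,"az": 0,"dx": -1,"dy": 0.27,"dz": 0,"grip": -1},{"ax": 0,"ay": 0,"az": 0,"dx": -1,"dy": 0.27,"dz": 0,"grip": -1},{"ax": 0,"ay": 0,"az": 0,"dx": -1,"dy": 0.27,"dz": 0,"grip": -1},{"ax": 0,"ay": 0,"az": 0,"dx": -1,"dy": 0.27,"dz": 0,"grip": -1},{"ax": 0,"ay": 0,"az": 0,"dx": -1,"dy": 0.27,"dz": 0,"grip": -1}]}}

```text
t: 2.53
tool_pos: [505.9, -222.7, 231.2]
eef_rot: [0.001, 0.703, 0.711, -0.001]
force: [-0.6, 1.0, 0.5]
opening: -0.002
```

Run:
```python
from h import *
from inc import inc
inc([503,-235,120])
p=camera_params("wrist");im=get_image("wrist");cv2.imwrite("pics/w2.png",im[:,:,::-1])
np.savez("w2.npz",**{k:np.array(v) for k,v in p.items()})
```

```text
t 2.53 pos [ 505.9 -222.7  231.2] F [-0.6  1.   0.5] op -0.0
d [-0.08  -0.021  0.741] a [0.0001 0.0004 0.0004]
```

View pics/w2.png

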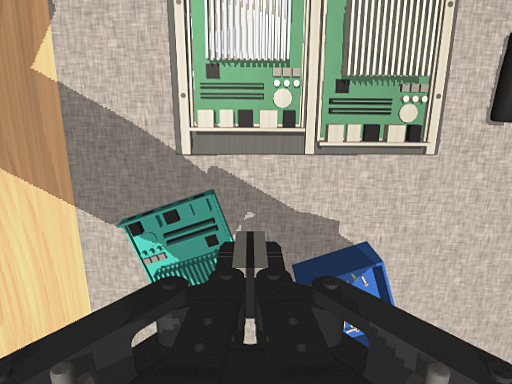

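The wrist picture shows both green trays: heatsinks at (248,30) and (390,35), panels at rows 127 and 140. The turquoise look-alike is at (185,240) and the bin at (350,280). I check the clearances.

Run:
```python
from h import *
p=dict(np.load("w2.npz"));g=np.array([569.5,0.1,0.008])
def G(w):
    c,s=np.cos(g[2]),np.sin(g[2]);d=w-[g[0],g[1],0];return np.c_[c*d[:,0]+s*d[:,1],-s*d[:,0]+c*d[:,1]]
print("plate",G(back(p,[(183,153),(437,155)],12)).round(1),"exp +-150,-215")
print("rails end",G(back(p,[(185,151),(310,152),(432,153)],20)).round(1))
print("panels",G(back(p,[(190,128),(304,130),(319,141),(430,143)],36)).round(1))
print("turq",back(p,[(216,191),(233,240),(118,222)],20).round(1), "bin",back(p,[(293,265),(367,243)],55).round(1))
t=camera_params("top")
print("turq top",back(t,[(341,258),(384,245),(398,274),(352,297)],12).round(1),"bin",back(t,[(361,195),(372,228)],55).round(1))
```

```text
plate [[-141.1 -212.7]
 [ 148.9 -213.9]] exp +-150,-215
rails end [[-137.1 -209.1]
 [   0.8 -210. ]
 [ 138.1 -210.3]]
panels [[-127.4 -182.6]
 [  -9.7 -184.4]
 [   6.6 -195.7]
 [ 125.  -196.9]]
turq [[ 467.5 -255.7   20. ]
 [ 486.5 -316.5   20. ]
 [ 350.6 -295.    20. ]] bin [[ 554.4 -329.7   55. ]
 [ 633.6 -302.6   55. ]]
turq top [[ 470.6 -261.    12. ]
 [ 509.6 -397.    12. ]
 [ 418.5 -439.9   12. ]
 [ 349.  -294.1   12. ]] bin [[ 663.5 -317.2   55. ]
 [ 563.2 -348.5   55. ]]
```

Emit:
{"api": "jog_arm", "payload": {"increments": [{"ax": 0,"ay": 0,"az": 0,"dx": 0,"dy": -0.02,"dz": 0.9,"grip": -1},{"ax": 0,"ay": 0,"az": 0,"dx": 0,"dy": -0.02,"dz": 0.9,"grip": -1},{"ax": 0,"ay": 0,"az": 0,"dx": 0,"dy": -0.02,"dz": 0.9,"grip": -1},{"ax": 0,"ay": 0,"az": 0,"dx": 0,"dy": -0.02,"dz": 0.9,"grip": -1},{"ax": 0,"ay": 0,"az": 0,"dx": 0,"dy": -0.02,"dz": 0.9,"grip": -1}]}}

```text
t: 3.0
tool_pos: [499.3, -214.5, 92.7]
eef_rot: [-0.004, 0.702, 0.713, -0.001]
force: [-0.1, -0.5, 0.1]
opening: 0.002
```

Run:
```python
from h import *
from inc import inc
inc([503,-222,22])
im=get_image("wrist");cv2.imwrite("pics/w3.png",im[:,:,::-1])
```

```text
t 3.0 pos [ 499.3 -214.5   92.7] F [-0.1 -0.5  0.1] op 0.0
d [-0.052  0.027  0.471] a [-0.0011 -0.0008  0.0012]
```

View pics/w3.png

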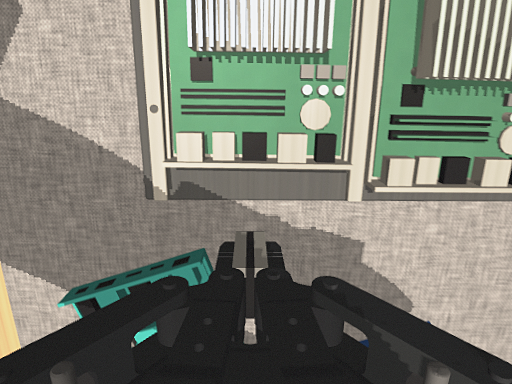

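The fingers (col 255) line up with the near lane's centre (col 257), and the look-alike is clear to the left. Lowering.

Emit:
{"api": "jog_arm", "payload": {"increments": [{"ax": 0,"ay": 0,"az": 0,"dx": -0.05,"dy": 0.02,"dz": 0.25,"grip": -1},{"ax": 0,"ay": 0,"az": 0,"dx": -0.05,"dy": 0.02,"dz": 0.47,"grip": -1},{"ax": 0,"ay": 0,"az": 0,"dx": -0.05,"dy": 0.02,"dz": 0.47,"grip": -1},{"ax": 0,"ay": 0,"az": 0,"dx": -0.05,"dy": 0.02,"dz": 0.47,"grip": -1}]}}

```text
t: 3.38
tool_pos: [505.8, -224.7, 27.2]
eef_rot: [-0.0, 0.702, 0.712, 0.0]
force: [1.0, 1.1, 0.8]
opening: -0.001
```

```bash
python3 inc.py 503 -195 21
```

```text
t 3.38 pos [ 505.8 -224.7   27.2] F [1.  1.1 0.8] op -0.0
d [ 0.198 -0.016  0.041] a [-0.     -0.      0.0011]
```

Emit:
{"api": "jog_arm", "payload": {"increments": [{"ax": 0,"ay": 0,"az": 0.001,"dx": 0.08,"dy": -0.015,"dz": 0.035,"grip": -1},{"ax": 0,"ay": 0,"az": 0.001,"dx": 0.15,"dy": -0.015,"dz": 0.035,"grip": -1},{"ax": 0,"ay": 0,"az": 0.001,"dx": 0.2,"dy": -0.015,"dz": 0.035,"grip": -1},{"ax": 0,"ay": 0,"az": 0.001,"dx": 0.24,"dy": -0.015,"dz": 0.035,"grip": -1}]}}

```text
t: 3.72
tool_pos: [504.1, -189.0, 22.8]
eef_rot: [0.002, 0.704, 0.711, 0.0]
force: [0.6, -5.2, 1.8]
opening: 0.002
```

Emit:
{"api": "jog_arm", "payload": {"increments": [{"ax": 0,"ay": 0,"az": 0,"dx": 0.04,"dy": 0,"dz": 0,"grip": -1},{"ax": 0,"ay": 0,"az": 0,"dx": 0.08,"dy": 0,"dz": 0,"grip": -1},{"ax": 0,"ay": 0,"az": 0,"dx": 0.12,"dy": 0,"dz": 0,"grip": -1}]}}

```text
t: 3.97
tool_pos: [504.3, -171.9, 22.8]
eef_rot: [0.003, 0.704, 0.71, 0.0]
force: [0.9, -5.5, 4.1]
opening: -0.001
```

Run:
```python
from h import *
from inc import inc
inc([502.5,-160,21])
im=get_image("wrist");cv2.imwrite("pics/w4.png",im[:,:,::-1])
```

```text
t 3.97 pos [ 504.3 -171.9   22.8] F [ 0.9 -5.5  4.1] op -0.0
d [ 0.08  -0.011  0.012] a [0.0007 0.0006 0.0002]
```

View pics/w4.png

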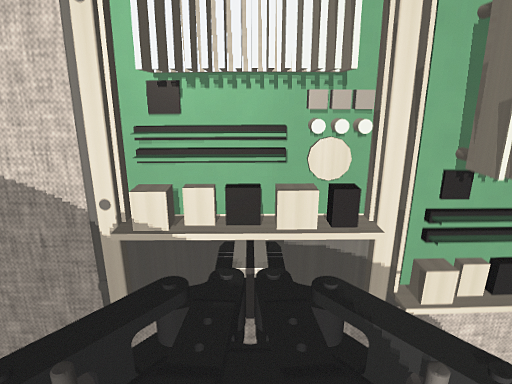

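The tray is moving at 5.5 N. The far heatsink at (495,90) visibly stands off on posts, which agrees with it being the high one. I push the near tray on gently past the bar.

Emit:
{"api": "jog_arm", "payload": {"increments": [{"ax": 0,"ay": 0,"az": 0,"dx": 0.04,"dy": 0,"dz": 0,"grip": -1},{"ax": 0,"ay": 0,"az": 0,"dx": 0.07,"dy": 0,"dz": 0,"grip": -1}]}}

```text
t: 4.18
tool_pos: [503.9, -161.4, 22.4]
eef_rot: [0.002, 0.704, 0.71, 0.0]
force: [-0.1, -6.3, 4.2]
opening: -0.006
```

Emit:
{"api": "jog_arm", "payload": {"increments": [{"ax": 0,"ay": 0,"az": 0,"dx": 0.03,"dy": 0,"dz": 0,"grip": -1},{"ax": 0,"ay": 0,"az": 0,"dx": 0.05,"dy": 0,"dz": 0,"grip": -1}]}}

```text
t: 4.35
tool_pos: [503.8, -153.8, 22.4]
eef_rot: [0.002, 0.704, 0.71, 0.0]
force: [-0.4, -4.4, 2.8]
opening: -0.002
```

Emit:
{"api": "jog_arm", "payload": {"increments": [{"ax": 0,"ay": 0,"az": 0,"dx": 0.03,"dy": 0,"dz": 0,"grip": -1},{"ax": 0,"ay": 0,"az": 0,"dx": 0.05,"dy": 0,"dz": 0,"grip": -1}]}}

```text
t: 4.52
tool_pos: [503.7, -146.4, 22.4]
eef_rot: [0.002, 0.704, 0.71, 0.0]
force: [0.3, -5.5, 3.0]
opening: 0.001
```

Emit:
{"api": "jog_arm", "payload": {"increments": [{"ax": 0,"ay": 0,"az": 0,"dx": 0.05,"dy": 0,"dz": 0,"grip": -1},{"ax": 0,"ay": 0,"az": 0,"dx": 0.1,"dy": 0,"dz": 0,"grip": -1},{"ax": 0,"ay": 0,"az": 0,"dx": 0.15,"dy": 0,"dz": 0,"grip": -1}]}}

```text
t: 4.77
tool_pos: [503.6, -123.9, 22.3]
eef_rot: [0.002, 0.704, 0.71, 0.0]
force: [-0.4, -7.3, 4.7]
opening: 0.002
```

Emit:
{"api": "jog_arm", "payload": {"increments": [{"ax": 0,"ay": 0,"az": 0,"dx": 0.05,"dy": 0,"dz": 0,"grip": -1},{"ax": 0,"ay": 0,"az": 0,"dx": 0.1,"dy": 0,"dz": 0,"grip": -1},{"ax": 0,"ay": 0,"az": 0,"dx": 0.15,"dy": 0,"dz": 0,"grip": -1}]}}

```text
t: 5.02
tool_pos: [503.4, -101.3, 22.3]
eef_rot: [0.002, 0.704, 0.71, 0.0]
force: [-0.9, -6.4, 3.9]
opening: -0.001
```

Run:
```python
from h import *
from inc import inc
inc([502.5,-61,22])
im=get_image("wrist");cv2.imwrite("pics/w5.png",im[:,:,::-1])
im=get_image("side");crop(im,155,150,345,290,4,"pics/s5.png")
```

```text
t 5.02 pos [ 503.4 -101.3   22.3] F [-0.9 -6.4  3.9] op -0.0
d [ 0.268 -0.003  0.001] a [0.0005 0.0004 0.0001]
```

View pics/s5.png

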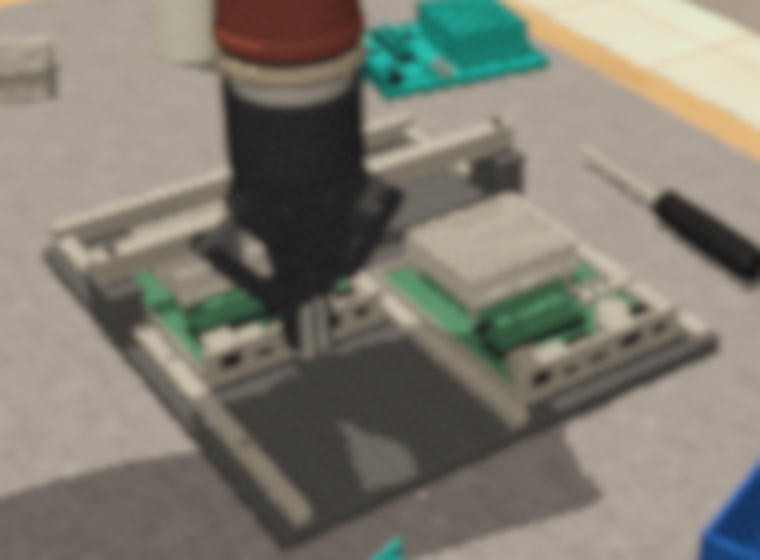

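The near tray is passing under the bar. Pushing on to the stop, slower at the end.

Emit:
{"api": "jog_arm", "payload": {"increments": [{"ax": 0,"ay": 0,"az": 0,"dx": 0.05,"dy": 0,"dz": 0,"grip": -1},{"ax": 0,"ay": 0,"az": 0,"dx": 0.1,"dy": 0,"dz": 0,"grip": -1},{"ax": 0,"ay": 0,"az": 0,"dx": 0.15,"dy": 0,"dz": 0,"grip": -1},{"ax": 0,"ay": 0,"az": 0,"dx": 0.18,"dy": 0,"dz": 0,"grip": -1}]}}

```text
t: 5.45
tool_pos: [502.2, -73.8, 21.4]
eef_rot: [0.001, 0.704, 0.71, -0.0]
force: [-0.6, -5.8, 3.0]
opening: 0.003
```

Emit:
{"api": "jog_arm", "payload": {"increments": [{"ax": 0,"ay": 0,"az": 0,"dx": 0.02,"dy": 0,"dz": 0,"grip": -1},{"ax": 0,"ay": 0,"az": 0,"dx": 0.03,"dy": 0,"dz": 0,"grip": -1}]}}

```text
t: 5.62
tool_pos: [502.2, -69.4, 21.4]
eef_rot: [0.001, 0.704, 0.71, -0.0]
force: [0.8, -5.2, 3.7]
opening: 0.001
```

Emit:
{"api": "jog_arm", "payload": {"increments": [{"ax": 0,"ay": 0,"az": 0,"dx": 0.01,"dy": 0,"dz": 0,"grip": -1},{"ax": 0,"ay": 0,"az": 0,"dx": 0.02,"dy": 0,"dz": 0,"grip": -1}]}}

```text
t: 5.78
tool_pos: [502.2, -66.8, 21.4]
eef_rot: [0.001, 0.704, 0.71, -0.0]
force: [-1.2, -6.8, 3.6]
opening: -0.002
```

Emit:
{"api": "jog_arm", "payload": {"increments": [{"ax": 0,"ay": 0,"az": 0,"dx": 0.01,"dy": 0,"dz": 0,"grip": -1},{"ax": 0,"ay": 0,"az": 0,"dx": 0.02,"dy": 0,"dz": 0,"grip": -1}]}}

```text
t: 5.95
tool_pos: [502.2, -63.8, 21.4]
eef_rot: [0.001, 0.704, 0.71, -0.0]
force: [-0.3, -5.7, 4.4]
opening: -0.0
```

Emit:
{"api": "jog_arm", "payload": {"increments": [{"ax": 0,"ay": 0,"az": 0,"dx": 0.01,"dy": 0,"dz": 0,"grip": -1},{"ax": 0,"ay": 0,"az": 0,"dx": 0.013,"dy": 0,"dz": 0,"grip": -1}]}}

```text
t: 6.12
tool_pos: [502.2, -61.8, 21.4]
eef_rot: [0.001, 0.704, 0.71, -0.0]
force: [0.3, -6.2, 4.2]
opening: 0.003
```

Emit:
{"api": "jog_arm", "payload": {"increments": [{"ax": 0,"ay": 0,"az": 0,"dx": 0.01,"dy": 0,"dz": 0,"grip": -1},{"ax": 0,"ay": 0,"az": 0,"dx": 0.01,"dy": 0,"dz": 0,"grip": -1}]}}

```text
t: 6.28
tool_pos: [502.5, -61.2, 21.4]
eef_rot: [0.002, 0.704, 0.71, -0.0]
force: [0.3, -10.0, 1.0]
opening: 0.002
```

Emit:
{"api": "jog_arm", "payload": {"increments": [{"ax": 0,"ay": 0,"az": 0,"dx": 0.01,"dy": 0,"dz": 0,"grip": -1},{"ax": 0,"ay": 0,"az": 0,"dx": 0.01,"dy": 0,"dz": 0,"grip": -1}]}}

```text
t: 6.45
tool_pos: [502.6, -61.1, 21.5]
eef_rot: [0.003, 0.704, 0.71, -0.001]
force: [0.6, -16.1, 0.2]
opening: -0.001
```

Run:
```python
from h import *
from inc import inc
inc([502.5,-120,22])
im=get_image("top");crop(im,210,170,340,285,6,"pics/t6.png")
```

```text
t 6.45 pos [502.6 -61.1  21.5] F [  0.6 -16.1   0.2] op -0.0
d [-0.393 -0.004 -0.001] a [0.0004 0.0009 0.0002]
```

View pics/t6.png

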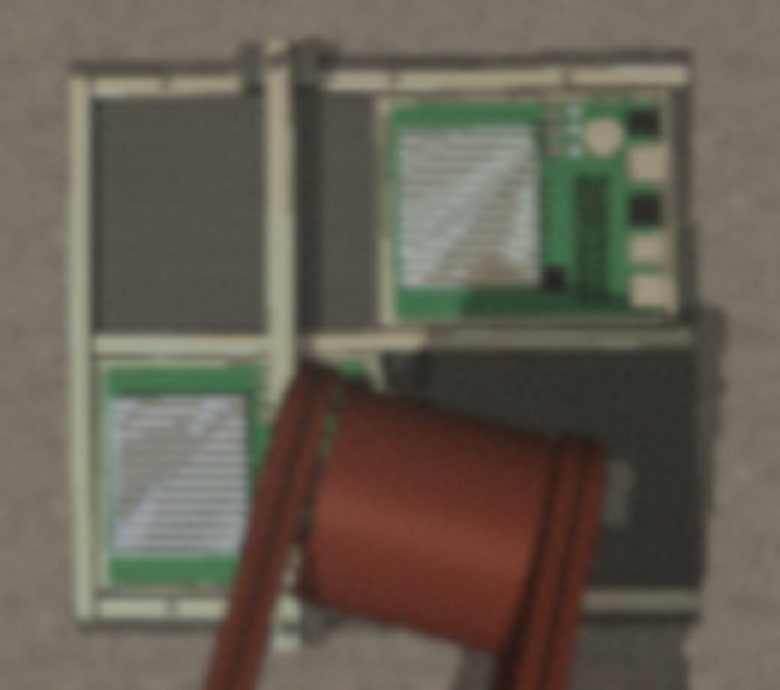

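The tray stands against the end stop: 16 N with no motion, and its front edge at the stop in the top view. Backing off and going over to the far lane.

Emit:
{"api": "jog_arm", "payload": {"increments": [{"ax": 0,"ay": 0,"az": 0,"dx": -0.05,"dy": 0,"dz": 0,"grip": -1},{"ax": 0,"ay": 0,"az": 0,"dx": -0.25,"dy": 0,"dz": 0,"grip": -1},{"ax": 0,"ay": 0,"az": 0,"dx": -0.5,"dy": 0,"dz": -0.1,"grip": -1},{"ax": 0,"ay": 0,"az": 0,"dx": -0.75,"dy": 0,"dz": -0.3,"grip": -1},{"ax": 0,"ay": 0,"az": 0,"dx": -0.9,"dy": 0,"dz": -0.5,"grip": -1}]}}

```text
t: 6.92
tool_pos: [500.1, -191.9, 92.3]
eef_rot: [-0.003, 0.704, 0.71, -0.0]
force: [1.1, -1.0, -1.2]
opening: 0.002
```

Emit:
{"api": "jog_arm", "payload": {"increments": [{"ax": 0,"ay": 0,"az": 0,"dx": -0.2,"dy": 0.2,"dz": -0.2,"grip": -1},{"ax": 0,"ay": 0,"az": 0,"dx": -0.3,"dy": 0.45,"dz": -0.2,"grip": -1},{"ax": 0,"ay": 0,"az": 0,"dx": -0.3,"dy": 0.7,"dz": -0.2,"grip": -1},{"ax": 0,"ay": 0,"az": 0,"dx": -0.3,"dy": 0.9,"dz": -0.2,"grip": -1},{"ax": 0,"ay": 0,"az": 0,"dx": -0.3,"dy": 0.9,"dz": -0.2,"grip": -1}]}}

```text
t: 7.33
tool_pos: [642.0, -235.0, 122.8]
eef_rot: [0.0, 0.704, 0.71, 0.001]
force: [-0.2, -0.1, 0.2]
opening: 0.001
```

Run:
```python
from h import *
from inc import inc
inc([637.5,-232,22])
im=get_image("wrist");cv2.imwrite("pics/w7.png",im[:,:,::-1])
```

```text
t 7.33 pos [ 642.  -235.   122.8] F [-0.2 -0.1  0.2] op 0.0
d [ 0.019 -0.031  0.672] a [ 0.0003 -0.0003  0.0002]
```

View pics/w7.png

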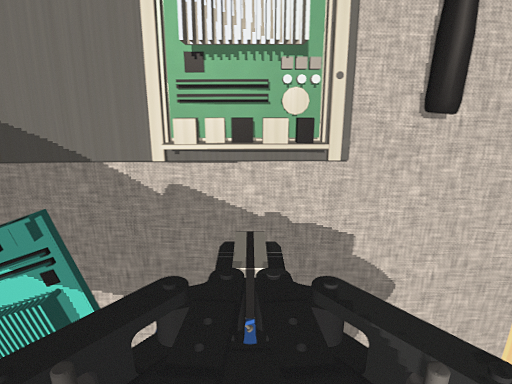

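The fingers (col 252) line up with the far lane's centre (~247), and the bin is behind the hand. Lowering.

Emit:
{"api": "jog_arm", "payload": {"increments": [{"ax": 0,"ay": 0,"az": 0,"dx": 0.02,"dy": -0.03,"dz": 0.25,"grip": -1},{"ax": 0,"ay": 0,"az": 0,"dx": 0.02,"dy": -0.03,"dz": 0.5,"grip": -1},{"ax": 0,"ay": 0,"az": 0,"dx": 0.02,"dy": -0.03,"dz": 0.66,"grip": -1},{"ax": 0,"ay": 0,"az": 0,"dx": 0.02,"dy": -0.03,"dz": 0.67,"grip": -1},{"ax": 0,"ay": 0,"az": 0,"dx": 0.02,"dy": -0.03,"dz": 0.67,"grip": -1}]}}

```text
t: 7.8
tool_pos: [630.7, -231.2, 21.2]
eef_rot: [-0.003, 0.704, 0.71, -0.001]
force: [0.2, 0.3, 0.4]
opening: -0.005
```

```bash
python3 inc.py 637.5 -215 22
```

```text
t 7.8 pos [ 630.7 -231.2   21.2] F [0.2 0.3 0.4] op -0.0
d [ 0.107  0.046 -0.005] a [-0.0008 -0.0005  0.0001]
```

Emit:
{"api": "jog_arm", "payload": {"increments": [{"ax": 0,"ay": 0,"az": 0,"dx": 0.05,"dy": 0.01,"dz": 0,"grip": -1},{"ax": 0,"ay": 0,"az": 0,"dx": 0.1,"dy": 0.01,"dz": 0,"grip": -1},{"ax": 0,"ay": 0,"az": 0,"dx": 0.14,"dy": 0.01,"dz": 0,"grip": -1},{"ax": 0,"ay": 0,"az": 0,"dx": 0.18,"dy": 0.01,"dz": 0,"grip": -1}]}}

```text
t: 8.13
tool_pos: [636.3, -205.9, 26.2]
eef_rot: [0.002, 0.704, 0.71, 0.0]
force: [-0.4, -5.3, 3.8]
opening: 0.004
```

Emit:
{"api": "jog_arm", "payload": {"increments": [{"ax": 0,"ay": 0,"az": 0,"dx": 0.04,"dy": 0,"dz": 0,"grip": -1},{"ax": 0,"ay": 0,"az": 0,"dx": 0.08,"dy": 0,"dz": 0,"grip": -1}]}}

```text
t: 8.3
tool_pos: [635.9, -194.1, 25.5]
eef_rot: [0.002, 0.704, 0.71, 0.0]
force: [-0.1, -4.1, 2.9]
opening: -0.0
```

```bash
python3 inc.py 637.5 -162 22
```

```text
t 8.3 pos [ 635.9 -194.1   25.5] F [-0.1 -4.1  2.9] op -0.0
d [0.214 0.013 0.023] a [0.0005 0.0004 0.0001]
```

Emit:
{"api": "jog_arm", "payload": {"increments": [{"ax": 0,"ay": 0,"az": 0,"dx": 0.05,"dy": 0.01,"dz": 0.01,"grip": -1},{"ax": 0,"ay": 0,"az": 0,"dx": 0.1,"dy": 0.01,"dz": 0.02,"grip": -1},{"ax": 0,"ay": 0,"az": 0,"dx": 0.15,"dy": 0.01,"dz": 0.02,"grip": -1},{"ax": 0,"ay": 0,"az": 0,"dx": 0.18,"dy": 0.01,"dz": 0.02,"grip": -1}]}}

```text
t: 8.63
tool_pos: [635.6, -165.3, 20.3]
eef_rot: [-0.0, 0.704, 0.71, -0.0]
force: [-0.6, -3.9, 3.2]
opening: 0.002
```

Emit:
{"api": "jog_arm", "payload": {"increments": [{"ax": 0,"ay": 0,"az": 0,"dx": 0.01,"dy": 0,"dz": 0,"grip": -1},{"ax": 0,"ay": 0,"az": 0,"dx": 0.02,"dy": 0,"dz": 0,"grip": -1}]}}

```text
t: 8.8
tool_pos: [635.6, -163.0, 20.3]
eef_rot: [-0.0, 0.704, 0.71, -0.0]
force: [0.3, -3.4, 2.6]
opening: 0.003
```

Emit:
{"api": "jog_arm", "payload": {"increments": [{"ax": 0,"ay": 0,"az": 0,"dx": 0.01,"dy": 0,"dz": 0,"grip": -1},{"ax": 0,"ay": 0,"az": 0,"dx": 0.01,"dy": 0,"dz": 0,"grip": -1}]}}

```text
t: 8.97
tool_pos: [635.6, -161.6, 20.2]
eef_rot: [-0.0, 0.704, 0.71, 0.0]
force: [0.4, -3.2, 2.0]
opening: -0.002
```

Emit:
{"api": "jog_arm", "payload": {"increments": [{"ax": 0,"ay": 0,"az": 0,"dx": 0.008,"dy": 0,"dz": 0,"grip": -1},{"ax": 0,"ay": 0,"az": 0,"dx": 0.015,"dy": 0,"dz": 0,"grip": -1}]}}

```text
t: 9.13
tool_pos: [635.6, -159.8, 20.2]
eef_rot: [-0.0, 0.704, 0.71, -0.0]
force: [-0.3, -4.0, 1.0]
opening: -0.0
```

Emit:
{"api": "jog_arm", "payload": {"increments": [{"ax": 0,"ay": 0,"az": 0,"dx": 0.01,"dy": 0,"dz": 0,"grip": -1},{"ax": 0,"ay": 0,"az": 0,"dx": 0.01,"dy": 0,"dz": 0,"grip": -1}]}}

```text
t: 9.3
tool_pos: [635.6, -158.0, 20.3]
eef_rot: [-0.0, 0.704, 0.71, -0.0]
force: [0.2, -2.2, 0.3]
opening: -0.003
```

Emit:
{"api": "jog_arm", "payload": {"increments": [{"ax": 0,"ay": 0,"az": 0,"dx": 0.007,"dy": 0,"dz": 0,"grip": -1},{"ax": 0,"ay": 0,"az": 0,"dx": 0.007,"dy": 0,"dz": 0,"grip": -1}]}}

```text
t: 9.47
tool_pos: [635.5, -156.9, 20.2]
eef_rot: [-0.0, 0.704, 0.71, -0.0]
force: [0.5, -2.7, -0.3]
opening: -0.001
```

Emit:
{"api": "jog_arm", "payload": {"increments": [{"ax": 0,"ay": 0,"az": 0,"dx": 0.007,"dy": 0,"dz": 0,"grip": -1},{"ax": 0,"ay": 0,"az": 0,"dx": 0.007,"dy": 0,"dz": 0,"grip": -1}]}}

```text
t: 9.63
tool_pos: [635.6, -156.0, 20.2]
eef_rot: [-0.0, 0.704, 0.71, -0.0]
force: [0.1, -2.9, 0.1]
opening: -0.001
```

Run:
```python
from h import *
im=get_image("side");crop(im,155,150,345,290,4,"pics/s8.png")
```

```text
(no output)
```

View pics/s8.png

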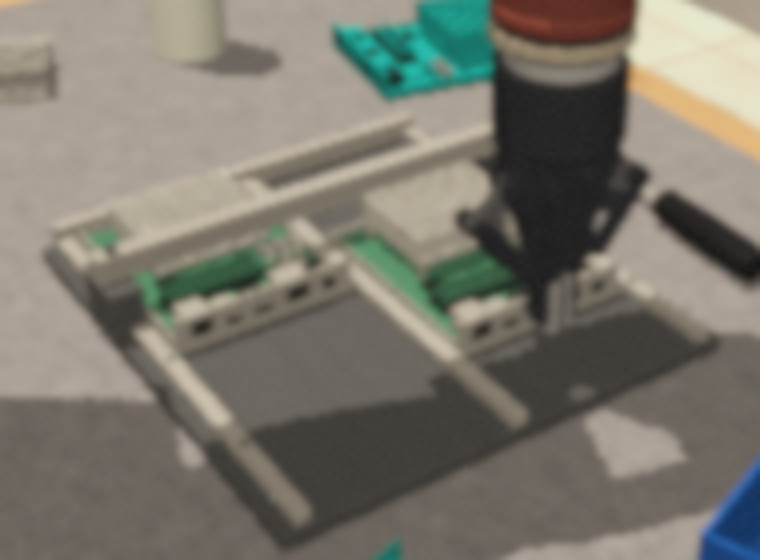

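The heatsink is almost at the bar, and the near tray is parked beyond. I inch on.

Emit:
{"api": "jog_arm", "payload": {"increments": [{"ax": 0,"ay": 0,"az": 0,"dx": 0.007,"dy": 0,"dz": 0,"grip": -1},{"ax": 0,"ay": 0,"az": 0,"dx": 0.007,"dy": 0,"dz": 0,"grip": -1}]}}

```text
t: 9.85
tool_pos: [635.9, -155.8, 20.3]
eef_rot: [0.001, 0.704, 0.71, -0.0]
force: [1.9, -4.7, -3.0]
opening: 0.002
```

Emit:
{"api": "jog_arm", "payload": {"increments": [{"ax": 0,"ay": 0,"az": 0,"dx": 0.007,"dy": 0,"dz": 0,"grip": -1},{"ax": 0,"ay": 0,"az": 0,"dx": 0.007,"dy": 0,"dz": 0,"grip": -1}]}}

```text
t: 10.02
tool_pos: [636.2, -155.7, 20.5]
eef_rot: [0.001, 0.704, 0.71, -0.0]
force: [2.4, -8.4, -3.4]
opening: 0.002
```

The tray caught exactly where predicted: TCP y -155.7, 8 N, no motion. I stop pushing and back off.

Emit:
{"api": "jog_arm", "payload": {"increments": [{"ax": 0,"ay": 0,"az": 0,"dx": -0.02,"dy": 0,"dz": 0,"grip": -1},{"ax": 0,"ay": 0,"az": 0,"dx": -0.06,"dy": 0,"dz": 0,"grip": -1},{"ax": 0,"ay": 0,"az": 0,"dx": -0.2,"dy": 0,"dz": 0,"grip": -1},{"ax": 0,"ay": 0,"az": 0,"dx": -0.35,"dy": 0,"dz": -0.1,"grip": -1},{"ax": 0,"ay": 0,"az": 0,"dx": -0.45,"dy": 0,"dz": -0.35,"grip": -1}]}}

```text
t: 10.43
tool_pos: [631.7, -220.4, 66.7]
eef_rot: [-0.006, 0.704, 0.71, -0.002]
force: [0.2, -0.9, -1.3]
opening: -0.0
```

Emit:
{"api": "jog_arm", "payload": {"increments": [{"ax": 0,"ay": 0,"az": 0,"dx": 0,"dy": 0,"dz": -0.25,"grip": -1},{"ax": 0,"ay": 0,"az": 0,"dx": 0,"dy": 0,"dz": -0.5,"grip": -1},{"ax": 0,"ay": 0,"az": 0,"dx": 0,"dy": 0,"dz": -0.75,"grip": -1},{"ax": 0,"ay": 0,"az": 0,"dx": 0,"dy": 0,"dz": -0.9,"grip": -1},{"ax": 0,"ay": 0,"az": 0,"dx": 0,"dy": 0,"dz": -0.9,"grip": -1}]}}

```text
t: 10.85
tool_pos: [639.5, -222.7, 216.2]
eef_rot: [0.005, 0.704, 0.71, 0.002]
force: [0.8, 0.5, 0.9]
opening: -0.002
```

Run:
```python
from h import *
from inc import inc
inc([502.5,-250,250])
p=camera_params("wrist");np.savez("w9.npz",**{k:np.array(v) for k,v in p.items()})
cv2.imwrite("pics/w9.png",get_image("wrist")[:,:,::-1])
crop(get_image("side"),155,150,345,290,4,"pics/s9.png")
crop(get_image("top"),80,110,440,320,2,"pics/t9.png")
```

```text
t 10.85 pos [ 639.5 -222.7  216.2] F [0.8 0.5 0.9] op -0.0
d [-0.175 -0.913 -0.234] a [0.0017 0.0007 0.0001]
```

View pics/w9.png

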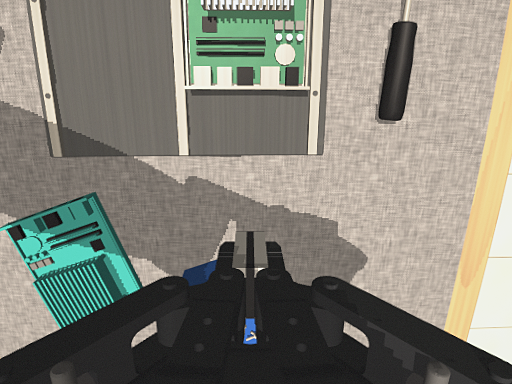

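View pics/s9.png

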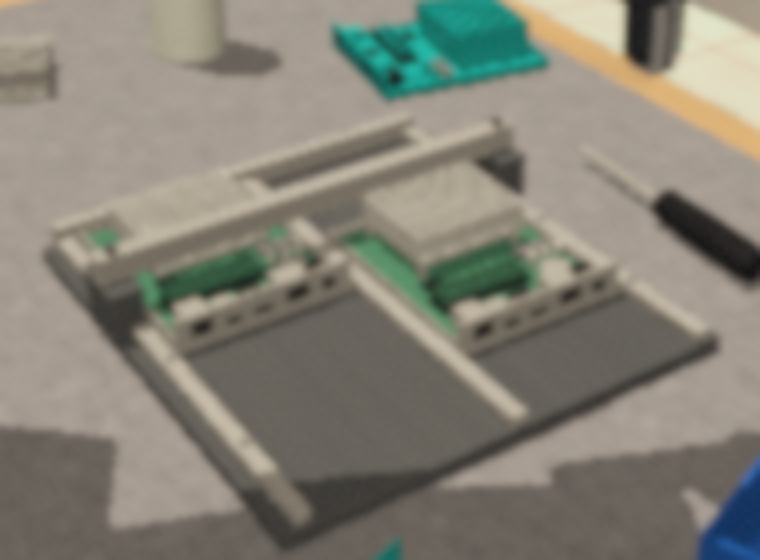

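View pics/t9.png

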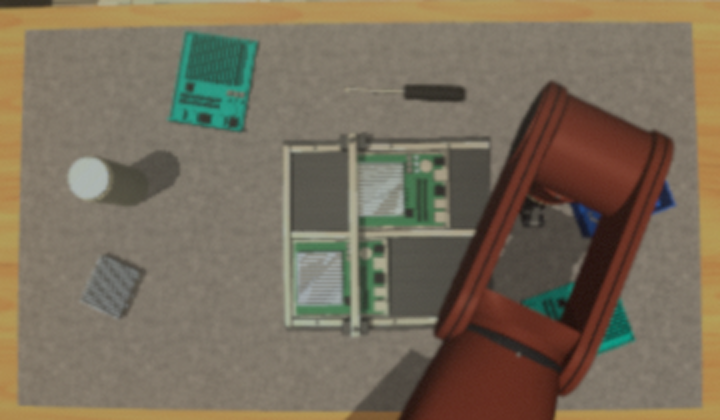

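Both trays lie flat: the near one at the stop, the far one with its heatsink against the bar. The bystanders are where they were. One numeric check, then I hand in.

Run:
```python
from h import *
t=camera_params("top");w=dict(np.load("w9.npz"));g=np.array([569.5,0.1,0.008])
print("far rear y",back(w,[(187,89),(309,89)],36)[:,1].round(1),"plate edge ref",back(w,[(60,155),(320,155)],12)[:,1].round(1))
T=lambda u,v:(u/2+80,v/2+110)
print("far rear y top",back(t,[T(449,145),T(450,228)],36)[:,1].round(1),"near",back(t,[T(386,240),T(388,314)],36)[:,1].round(1))
s=sensors.get_state();print(s["force"].round(1),s["t"])
print(r.job_done())
```

```text
far rear y [-145.3 -144.4] plate edge ref [-213.7 -212.4]
far rear y top [-147.7 -147.5] near [-49.2 -51.4]
[ 0.1 -0.4  0.3] 11.0
the job is handed in; nothing more can be done
None
```

Both trays have been gauged and the job was handed in at 11.0 s; I got no verdict back.

- **Near-lane tray (lower gauge x):** its 30 mm heatsink cleared the bar and I pushed the tray right up to the end stop. The force rose to 16 N with no further movement. Its rear measured y ≈ -49 to -51 mm afterwards, against -50 expected.
- **Far-lane tray:** its 38 mm heatsink caught on the bar. I stopped at about 8 N, once pushing no longer moved it, and backed off. It stands flat with its heatsink against the bar. Its rear measured y ≈ -145 mm from the wrist camera and -148 mm from the top camera, against -146 expected. That difference is within the calibration error.

The last pictures showed the bystanders and the turquoise look-alikes where they were, though the arm partly hid the bin and one look-alike in the top view. The wrist force read about 0 N, with the robot clear of everything.

Four early move calls were refused because I had left out some of the row's keys. They moved nothing.

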